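Pack the kit tray for fitting a garden tap

TASK

Pack the kit tray for fitting the garden tap: lay the metal pipe in the long bin without a divider, stand the brass tap upright in the empty half of the bin that already holds the white cap, and in the third bin put the bolt in the longer compartment and the big loose nut in the shorter one. The wooden batten and the small nut are from other jobs: leave them lying where they are.

Things in the scene. Friction and masses are not known exactly. Their poses are not given: they have to be found in the camera images.
- pipe: Task thing: straight round galvanised (grey metal) pipe offcut, 27 mm in diameter, 160 mm long, lying on its side. Origin on its lowest line as it lies at the start, mid-length (its axis is 13.5 mm above); body y runs along its length, z up.
- tap: Task thing: small brass tap (stop cock) standing upright on its hexagonal foot, 60 mm high. Origin in the middle of its footprint, at its underside; z up. The upright body is a round column 24 mm in diameter with its axis at body (x 0, y +6 mm), from z 8 to 52 mm; the foot is 36 mm wide in x, from y -9 to +22 mm, 14 mm high; a round outlet 20 mm thick points to -y at z 30 mm as far as y -28 mm; a thin T-handle bar (9 mm) lies along y at z 56 mm, from y -16 to +28 mm.
- bolt: Task thing: steel hexagon bolt with one nut screwed on it, lying on its side, 82 mm long, 11 mm shank, head and nut 19 mm across; its axis lies 10 mm above the bench. Origin mid-length, 8 mm below the axis; body y along the bolt: head from y +33 to +41 mm, nut from y -25 to -17 mm, plain shank between.
- big_nut: Task thing: loose big hexagon nut, galvanised, lying flat, 30 mm (body x) by 34 mm (body y, over the corners), 16 mm high. Origin at the centre of its underside, z up.
- batten: Look-alike, not part of the job: planed wooden batten offcut, rectangular section 19 mm wide and 16 mm high, 140 mm long (body y). Origin at the centre of its underside.
- small_nut: Look-alike, not part of the job: small steel hexagon nut lying flat, about 22 mm over the corners, 10 mm high. Origin at the centre of its underside.
- kit_tray: Shallow plywood tray, 200 mm (its x) by 206 mm (its y), rim 18 mm above the bench, a small bow handle on each y end reaching 13 mm out; it stays put. The three grey plastic bins below sit in it side by side along its x, in any order. Origin at the centre of its underside.
- long_bin: Grey plastic bin without any divider, in the tray: 58 mm (x) by 186 mm (y) outside, 18 mm high, walls and floor 3 mm, so 52 by 180 mm inside; its rim is 24 mm and its inner floor 9 mm above the bench. Place for the pipe, lengthwise. It stays put. Origin at the centre of its underside, y along its length.
- split_bin: Grey plastic bin of the same outside size, walls, floor and height, with one off-centre cross divider 3 mm thick at body y -17 mm (14 mm high inside). Its longer compartment (centre at body y +37 mm, 105 mm long, 52 mm wide) is for the bolt, its shorter one (centre at body y -54 mm, 71 mm long, 52 mm wide) for the big nut. It stays put. Origin at the centre of its underside, y along its length.
- half_bin: Grey plastic bin of the same outside size, walls, floor and height, with a divider in the middle; a white plastic cap (45 mm, 13 mm high) already lies in the half at -y. The empty half (centre at body y +46 mm, 88 mm long, 52 mm wide) is for the tap. It stays put. Origin at the centre of its underside, y along its length.

How it is judged:
By the outcome, as a careful person would: the job done as asked, in the order asked, and still so for the second after the job is handed in, with the robot touching nothing.
It also fails if it takes over 112 s, if anything falls off the work surface, if the arm or the gripper's body presses on something with over 40 N, if the wrist force passes 120 N, or if a joint passes its speed limit or range.

ROBOT

A 7-joint arm with a two-finger parallel gripper is mounted at the origin on the work surface; the furniture and walls round the work are solid. World frame = base frame: x ahead of the robot, y to its left, z up, the work surface at z = 0. Lengths are in m, angles in degrees, forces in N, time in s.
With the tool pointing down it reaches from about 0.4 to 0.85 m from the base axis. Payload 4.5 kg.
Tool frame: the origin (TCP) lies at the very end of the fingers, on their centre line; the grasp point (between the pads) lies 19 mm behind it; z points along the fingers, y is the line along which they close (so a half turn about z gives the same grasp; the last joint's range is limited). The gripper opens to 88 mm and grips with 3 to 60 N. Pads are 18 mm wide; open, the fingers measure 123 mm over their backs; the gripper's body (75 mm by 187 mm) begins 45 mm behind the grasp point.
Start: joints at [67.999, 39.483, -11.15, 89.685, 9.013, 51.709, -12.324], TCP at [0.254, -0.571, 0.239] pointing down, gripper open.
Joint ranges: [-172.22, 172.22], [-26.19, 119.32], [-84.43, 86.54], [7.71, 146.69], [-57.33, 237.33], [2.42, 119.75], [-152.13, 152.13]. Speed limits (degrees/s): [147.25, 147.25, 180, 180, 180, 180, 180].

INTERFACE

Orientations are given as [roll, pitch, yaw] about the fixed x, y, z axes, in that order (R = Rz(yaw) Ry(pitch) Rx(roll)).
In Python, from rig import ctrl gives the robot as it stands.
- The arm moves only by the shell command python3 -m creep 'ROWS' [FORCE]. ROWS is JSON, a list of rows, each an object with "travel": the shift along the tool's x, y, z in units of 3 cm (1.0 is 3 cm), a list of three; "turn": the turn about the tool's z in units of 5 degrees (1.0 is 5 degrees); "fingers": the gripper command: -1 is shut, 1 is fully open, values between are in proportion. In form: [{"travel": [x, y, z], "turn": turn, "fingers": fingers}, ...]. A call has 1 to 12 rows; each row shifts and turns the commanded pose from where the row before left it, along the tool's axes as they then stand; what a row does not reach is not made up. A row lasts 1/10 s, in which the tool goes at most 50 mm and 8.59 degrees, less where a joint would pass 70% of its speed; a pose out of reach is approached as far as the arm can. A call with a number of a shift or a turn outside -1 to 1 is refused whole. A call with a gripper value outside its range is refused whole. The fingers move at their own pace and stop on an object; FORCE is the grip in N (left out, the last holds). Time passes only in rows, so rows that do not move let the fingers close. It gives the time, the measured TCP pose, the force, the opening and the grip force at its end, in the units of the state.
- ctrl.get_obs(): the state, without advancing time (a new reading comes with each control period).
- ctrl.snapshot(name): name is "scene" or "side" or "wrist"; returns (picture, depth): 400x640x3 uint8, red, green, blue; 400x640 float32, m along the optical axis (not along the pixel's ray), 0 where there is no reading.
- ctrl.camera_params(name): a dict with "intrinsics" (3x3 intrinsics, pixels), "world_from_camera" (4x4, takes a point from camera to world coordinates). Camera axes: x right, y up, looking along -z (the intrinsics and any distortion apply to the point x, -y, -z); pixel columns grow to the right and rows downward; lengths in m; the calibration is good to about 2 mm. A picture is of the moment at which its call begins: read the wrist's pose just before it. camera_params takes no time and is no camera call; for the wrist camera it gives the pose at the moment of the call.
- ctrl.close_job(): hands the job in; it is judged then, once.
Trained networks look in the newest picture that a camera, given by its name, has taken for a name from the list of things; names that differ only in an ending like _2 or _b are one class to them, and where a whole thing is asked for, a point or a joint stands for the part that bears it (a point fixed in the world has none). Each returns a list of dicts, best first, with "score" (0 to 1); they miss things now and then, are a little off and sometimes report something else, mostly with a low value. They report only what shows in the picture. A call takes as long as a camera call.
- ctrl.find_in(camera, name): "bbox" ([left, top, width, height] in pixels, round what is visible of it).
The state is a dict: "clock": time; "joint_positions": joint angles; "qvel": joint speeds; "joint_torque": joint torques, N m; "position": TCP position; "tcp_rot": TCP orientation; "contact_force": force on the tool from outside, world axes, zero at the start; "ft_torque": the same for the moment, N m; "grip_width": finger opening in m; "finger_force": force on a finger pad.
Only numpy, scipy, OpenCV 4.12 (cv2) and the standard library are available. Lean on these libraries where they do the work, as an engineer would, in place of code of your own. Each camera call takes 0.05 s, during which the arm holds its last target. There are 200 camera calls.

## Working session

There is one attempt and no reset: what is moved stays moved. The work goes in short steps, Python scripts to look and compute and a shell command to move; the robot and the scene stay as the last step left them, time stands still between calls to the robot, and variables do not carry over. Pictures are saved under pics/ and viewed, at most 14 in all, crops included, and the job is handed in when it is done.

```bash
ls; mkdir -p pics
python3 - <<'E'
from rig import ctrl
import cv2,numpy as np
o=ctrl.get_obs();print({k:np.round(o[k],3).tolist() for k in o})
for c in("scene","side"):
    p,d=ctrl.snapshot(c);cv2.imwrite(f"pics/{c}0.png",p[:,:,::-1]);np.save(f"pics/{c}0.npy",d)
    P=ctrl.camera_params(c);print(c,np.round(P["intrinsics"],1).tolist(),np.round(P["world_from_camera"],3).tolist(),[k for k in P])
    for n in "pipe tap bolt big_nut batten small_nut kit_tray long_bin split_bin half_bin".split():
        print(n,[(np.round(r["bbox"]).astype(int).tolist(),round(r["score"],2)) for r in ctrl.find_in(c,n)[:2]])
E
```

```text
pics
{'clock': 0.0, 'joint_positions': [67.999, 39.532, -11.144, 89.743, 9.013, 51.712, -12.323], 'qvel': [-0.03, 0.1, 0.048, -0.069, 0.054, -0.026, -0.062], 'joint_torque': [0.0, -52.757, -1.267, -15.343, -0.053, 0.007, 0.0], 'position': [0.253, -0.571, 0.238], 'tcp_rot': [-179.895, 0.009, 23.943], 'contact_force': [-0.327, 0.716, 0.718], 'ft_torque': [-0.003, 0.03, 0.033], 'finger_force': 0.0, 'grip_width': 0.088}
scene [[438.9, 0.0, 320.5], [0.0, 438.9, 196.7], [0.0, 0.0, 1.0]] [[-0.482, 0.645, -0.594, -0.06], [-0.876, -0.35, 0.331, 0.308], [0.005, 0.68, 0.734, 0.739], [0.0, 0.0, 0.0, 1.0]] ['intrinsics', 'world_from_camera']
pipe [([200, 221, 50, 58], 0.72)]
tap [([260, 230, 22, 30], 0.95)]
bolt [([242, 202, 16, 32], 0.61)]
big_nut [([323, 181, 13, 12], 0.74)]
batten [([280, 203, 43, 42], 0.56)]
small_nut [([343, 211, 9, 7], 0.48)]
kit_tray [([361, 151, 99, 70], 0.8)]
long_bin [([381, 151, 71, 42], 0.88)]
split_bin [([399, 183, 43, 28], 0.82)]
half_bin [([373, 140, 77, 37], 0.88)]
side [[420.3, 0.0, 322.0], [0.0, 420.3, 205.7], [0.0, 0.0, 1.0]] [[-0.976, 0.12, -0.181, 0.327], [-0.217, -0.576, 0.788, 0.665], [-0.01, 0.809, 0.588, 0.561], [0.0, 0.0, 0.0, 1.0]] ['intrinsics', 'world_from_camera']
pipe [([237, 297, 96, 19], 0.71)]
tap [([304, 248, 28, 37], 0.89)]
bolt [([246, 261, 45, 16], 0.77)]
big_nut [([290, 201, 16, 12], 0.53)]
batten [([278, 236, 70, 18], 0.81)]
small_nut [([302, 252, 30, 30], 0.61)]
kit_tray [([296, 147, 94, 47], 0.68)]
long_bin []
split_bin [([350, 145, 36, 36], 0.63)]
half_bin [([300, 140, 41, 38], 0.62)]
```

```bash
cat > h.py <<'E'
import numpy as np,cv2
from rig import ctrl
def world(c,d,P=None):
    P=P or ctrl.camera_params(c);K=P["intrinsics"];T=np.array(P["world_from_camera"])
    v,u=np.mgrid[:d.shape[0],:d.shape[1]]
    X=np.stack([(u-K[0][2])/K[0][0]*d,-(v-K[1][2])/K[1][1]*d,-d],-1)
    return X@T[:3,:3].T+T[:3,3]
E
python3 - <<'E'
import cv2,numpy as np
from h import *
a=cv2.imread("pics/scene0.png")[130:290,180:480];b=cv2.imread("pics/side0.png")[130:330,220:420]
cv2.imwrite("pics/a.png",cv2.resize(a,(0,0),fx=2.6,fy=2.6,interpolation=3)[:600,:800])
cv2.imwrite("pics/b.png",cv2.resize(b,(600,600),interpolation=3))
W=world("scene",np.load("pics/scene0.npy"))
for n,(x,y) in dict(pipe=(225,250),tap=(271,245),bolt=(250,218),big_nut=(329,187),batten=(301,223),small=(347,214),tray=(410,186)).items(): print(n,W[y,x].round(3))
W=world("side",np.load("pics/side0.npy"))
for n,(x,y) in dict(pipe=(285,306),tap=(318,266),bolt=(268,269),big_nut=(298,207),batten=(313,245),tray=(343,170)).items(): print(n,W[y,x].round(3))
E
```

```text
pipe [0.48  0.223 0.027]
tap [0.427 0.145 0.057]
bolt [0.544 0.144 0.015]
big_nut [ 0.543 -0.05   0.016]
batten [0.477 0.055 0.018]
small [ 0.457 -0.047  0.011]
tray [ 0.45  -0.209  0.024]
pipe [0.491 0.231 0.024]
tap [0.454 0.147 0.043]
bolt [0.549 0.146 0.014]
big_nut [ 0.545 -0.048  0.017]
batten [0.485 0.06  0.01 ]
tray [ 0.478 -0.234  0.01 ]
```

View pics/a.png

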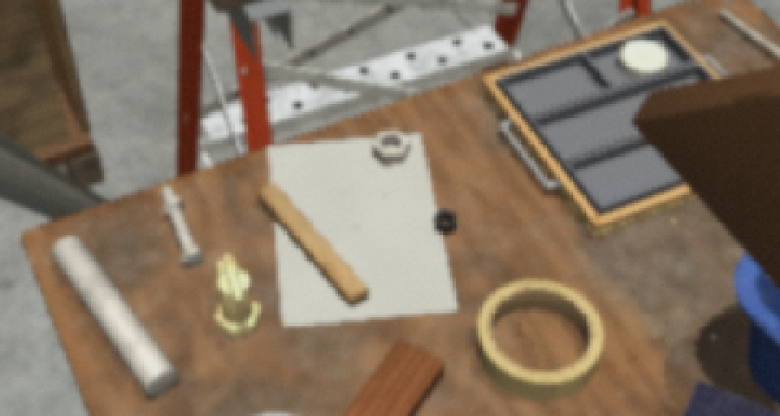

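View pics/b.png

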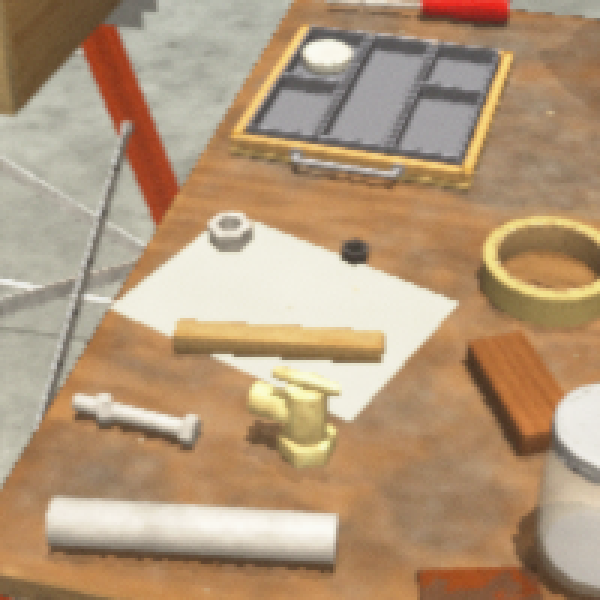

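```bash
python3 -m creep '[{"travel":[0,0,-0.6],"turn":0.96,"fingers":1},{"travel":[0,0,-0.6],"turn":0.96,"fingers":1},{"travel":[0,0,-0.6],"turn":0.96,"fingers":1},{"travel":[0,0,-0.6],"turn":0.96,"fingers":1},{"travel":[0,0,-0.6],"turn":0.95,"fingers":1}]'
python3 -m creep '[{"travel":[0.7,-0.97,0],"turn":0,"fingers":1},{"travel":[0.7,-0.97,0],"turn":0,"fingers":1},{"travel":[0.7,-0.97,0],"turn":0,"fingers":1},{"travel":[0.7,-0.97,0],"turn":0,"fingers":1},{"travel":[0.7,-0.97,0],"turn":0,"fingers":1},{"travel":[0.7,-0.97,0],"turn":0,"fingers":1},{"travel":[0.7,-0.97,0],"turn":0,"fingers":1},{"travel":[0.7,-0.97,0],"turn":0,"fingers":1},{"travel":[0.7,-0.97,0],"turn":0,"fingers":1},{"travel":[0.7,-0.97,0],"turn":0,"fingers":1},{"travel":[0.3,-0.97,0],"turn":0,"fingers":1},{"travel":[0,0,0],"turn":0,"fingers":1}]'
cat >> h.py <<'E'
def snap(c,name,crop=None,f=1):
    P=ctrl.camera_params(c);p,d=ctrl.snapshot(c)
    p=np.ascontiguousarray(p[:,:,::-1]);cv2.imwrite(f"pics/{name}.png",p);W=world(c,d,P);np.save(f"pics/{name}W.npy",W);return p,d,W
def st():
    o=ctrl.get_obs();print("t",round(o["clock"],2),"p",np.round(o["position"],4),"r",np.round(o["tcp_rot"],2),"w",round(o["grip_width"],4),"F",np.round(o["contact_force"],1),round(o["finger_force"],1))
E
python3 - <<'E'
from h import *
st();p,d,W=snap("wrist","w1");st()
P=ctrl.camera_params("wrist");print(np.round(P["world_from_camera"],3))
E
```

```text
clock: 1.6
position: [0.2536, -0.5711, 0.3295]
tcp_rot: [-180.0, -0.0, -0.2]
contact_force: [0.5, -0.0, 0.1]
grip_width: 0.0881
finger_force: 0.0
clock: 2.8
position: [0.475, -0.2457, 0.3288]
tcp_rot: [-179.8, -0.1, 0.5]
contact_force: [0.1, 0.4, 0.1]
grip_width: 0.0881
finger_force: 0.0
t 2.8 p [ 0.475  -0.2457  0.3288] r [-1.7982e+02 -8.0000e-02  4.9000e-01] w 0.0881 F [0.1 0.4 0.1] 0.0
t 2.85 p [ 0.4736 -0.2488  0.3288] r [-1.7995e+02 -2.0000e-02  2.7000e-01] w 0.0881 F [-0.9 -0.6 -1.1] 0.0
[[ 0.005  0.953  0.304  0.553]
 [-1.     0.006  0.    -0.248]
 [-0.002 -0.304  0.953  0.475]
 [ 0.     0.     0.     1.   ]]
```

View pics/w1.png

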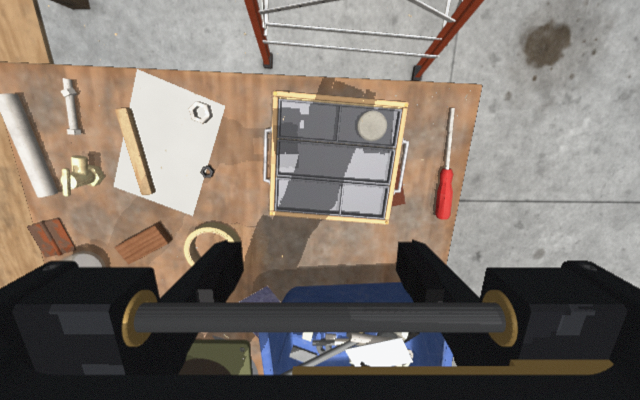

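```bash
cat >> h.py <<'E'
def fit(W,box,zmin,zmax=.2):
    m=np.zeros(W.shape[:2],bool);l,t,w,h=[int(round(b)) for b in box];m[max(t-4,0):t+h+4,max(l-4,0):l+w+4]=1
    m&=(W[...,2]>zmin)&(W[...,2]<zmax)
    n,lab,s,_=cv2.connectedComponentsWithStats(m.astype(np.uint8));k=1+s[1:,4].argmax();q=W[lab==k]
    (c,sz,a)=cv2.minAreaRect((q[:,:2]*1000).astype(np.float32))
    e=np.linalg.eigh(np.cov(q[:,:2].T))[1][:,1]
    return dict(n=len(q),rect=np.round(c,1).tolist(),sz=np.round(sz,1).tolist(),a=round(a,1),mean=(q.mean(0)*1000).round(1).tolist(),pca=round(np.degrees(np.arctan2(e[1],e[0])),1),ztop=round(np.percentile(q[:,2],95)*1000,1))
E
python3 - <<'E'
from h import *
p,d,W=snap("wrist","w2");st()
print("bench z",np.median(W[200:230,215:235,2]),np.median(W[110:130,235:250,2]))
for n in "pipe tap bolt big_nut small_nut batten kit_tray".split():
    r=ctrl.find_in("wrist",n)
    for q in r[:1]: print(n,np.round(q["bbox"]),round(q["score"],2),fit(W,q["bbox"],.005))
# tray rim: wood colour, z 12..22mm
l,t,w,h=272,92,136,132
for z0 in (.015,.021):
    m=np.zeros(d.shape,bool);m[86:230,262:418]=1;m&=(W[...,2]>z0)&(W[...,2]<.030)
    q=W[m];c,s,a=cv2.minAreaRect((q[:,:2]*1000).astype(np.float32));print("tray",z0,c,s,a)
# ortho map 1mm/px
X=np.arange(.36,.62,.001);Y=np.arange(-.10,-.38,-.001)
v=np.zeros((len(X),len(Y)),np.uint8);img=np.zeros((260,280,3),np.uint8)
i=((.62-W[...,0])*1000).round().astype(int);j=((-.10-W[...,1])*1000).round().astype(int)
ok=(i>=0)&(i<260)&(j>=0)&(j<280)
P=np.zeros((260,280),np.float32);P[i[ok],j[ok]]=W[ok][:,2]*1000
P=cv2.dilate(P,np.ones((2,2)))
cv2.imwrite("pics/ortho.png",cv2.resize(np.clip(P*8,0,255).astype(np.uint8),(0,0),fx=2.3,fy=2.3,interpolation=0))
E
```

```text
t 2.9 p [ 0.4727 -0.2509  0.3288] r [1.7997e+02 1.0000e-02 7.0000e-02] w 0.0882 F [-0.6 -0.7  0.3] 0.0
bench z -0.0001300013590184168 -0.0002571230101436617
pipe [  3.  92.  56. 106.] 0.57 {'n': 2324, 'rect': [495.7, 220.8], 'sz': [159.8, 25.1], 'a': 7.6, 'mean': [496.9, 216.0, 21.0], 'pca': np.float64(-173.5), 'ztop': np.float64(27.5)}
tap [ 56. 157.  47.  38.] 0.56 {'n': 995, 'rect': [455.8, 132.5], 'sz': [30.4, 56.3], 'a': 71.1, 'mean': [456.4, 130.2, 37.8], 'pca': np.float64(174.4), 'ztop': np.float64(59.8)}
bolt [60. 78. 18. 58.] 0.9 {'n': 567, 'rect': [557.1, 140.6], 'sz': [17.3, 82.0], 'a': 83.4, 'mean': [557.3, 139.0, 13.7], 'pca': np.float64(173.6), 'ztop': np.float64(18.3)}
big_nut [185.  97.  28.  27.] 0.66 {'n': 316, 'rect': [551.2, -59.1], 'sz': [32.2, 29.5], 'a': 68.4, 'mean': [551.7, -59.8, 14.2], 'pca': np.float64(77.3), 'ztop': np.float64(17.3)}
small_nut [198. 165.  13.  11.] 0.57 {'n': 98, 'rect': [457.5, -57.1], 'sz': [20.3, 18.4], 'a': 89.8, 'mean': [457.3, -57.5, 9.2], 'pca': np.float64(123.6), 'ztop': np.float64(11.0)}
batten [111. 105.  43.  90.] 0.65 {'n': 1345, 'rect': [487.4, 53.5], 'sz': [140.0, 20.6], 'a': 7.0, 'mean': [491.1, 51.6, 14.4], 'pca': np.float64(-173.3), 'ztop': np.float64(17.2)}
kit_tray [259.  90. 147. 131.] 0.63 {'n': 16200, 'rect': [476.8, -268.7], 'sz': [231.2, 199.9], 'a': 85.8, 'mean': [482.6, -268.6, 12.8], 'pca': np.float64(85.1), 'ztop': np.float64(23.5)}
tray 0.015 (476.7996520996094, -268.32012939453125) (226.2946319580078, 199.8504638671875) 85.84371185302734
tray 0.021 (476.723388671875, -268.6679992675781) (186.28871154785156, 177.98980712890625) 85.8151626586914
```

View pics/ortho.png

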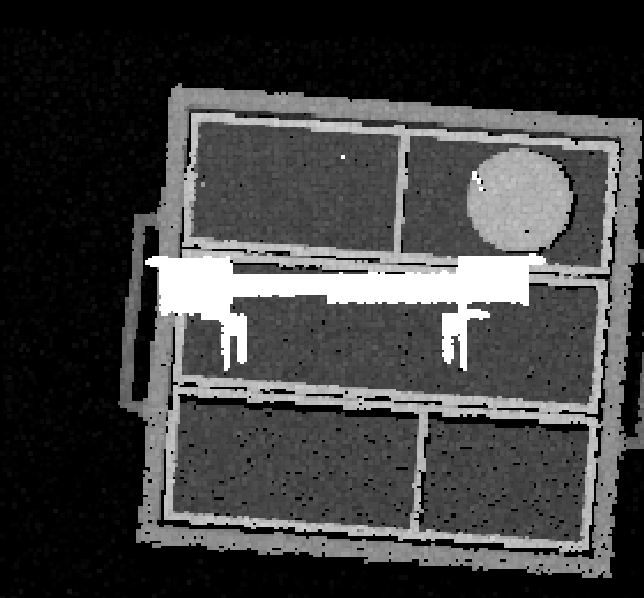

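```bash
python3 -m creep '[{"travel":[0,-1,0],"turn":0,"fingers":1},{"travel":[0,-1,0],"turn":0,"fingers":1},{"travel":[0,-1,0],"turn":0,"fingers":1},{"travel":[0,-1,0],"turn":0,"fingers":1},{"travel":[0,-1,0],"turn":0,"fingers":1},{"travel":[0,-1,0],"turn":0,"fingers":1},{"travel":[0,-1,0],"turn":0,"fingers":1},{"travel":[0,-1,0],"turn":0,"fingers":1},{"travel":[0,-1,0],"turn":0,"fingers":1},{"travel":[0,-1,0],"turn":0,"fingers":1},{"travel":[0,-1,0],"turn":0,"fingers":1},{"travel":[0,-1,0],"turn":0,"fingers":1}]'
python3 -m creep '[{"travel":[0.3,-1,0.6],"turn":0,"fingers":1},{"travel":[0.3,-1,0.6],"turn":0,"fingers":1},{"travel":[0.2,-1,0.6],"turn":0,"fingers":1},{"travel":[0,0,0],"turn":-0.75,"fingers":1},{"travel":[0,0,0],"turn":-0.75,"fingers":1},{"travel":[0,0,0],"turn":0,"fingers":1},{"travel":[0,0,0],"turn":0,"fingers":1}]'
python3 - <<'E'
from h import *
st();print(np.round(ctrl.get_obs()["joint_positions"],0))
p,d,W=snap("wrist","w3")
cv2.imwrite("pics/w3c.png",p)
for n in "pipe tap bolt".split():
    r=ctrl.find_in("wrist",n)
    for q in r[:1]: print(n,np.round(q["bbox"]),round(q["score"],2),[fit(W,q["bbox"],z) for z in ((.005,.053) if n=="tap" else (.005,))])
E
```

```text
clock: 4.45
position: [0.4728, 0.1096, 0.3288]
tcp_rot: [180.0, -0.0, -0.1]
contact_force: [0.1, -0.6, 0.5]
grip_width: 0.0878
finger_force: 0.0
clock: 5.15
position: [0.497, 0.1984, 0.2748]
tcp_rot: [180.0, -0.0, 7.4]
contact_force: [-0.5, -0.5, -1.2]
grip_width: 0.0881
finger_force: 0.0
t 5.15 p [0.497  0.1984 0.2748] r [ 1.80e+02 -1.00e-02  7.35e+00] w 0.0881 F [-0.5 -0.5 -1.2] 0.0
[ -20.   30.  -11.  103.    8.   48. -117.]
bolt [351.  97.  28.  61.] 0.81 [{'n': 543, 'rect': [557.6, 142.2], 'sz': [18.5, 81.6], 'a': 83.4, 'mean': [557.8, 142.9, 14.2], 'pca': np.float64(173.3), 'ztop': np.float64(17.9)}]
```

View pics/w3c.png

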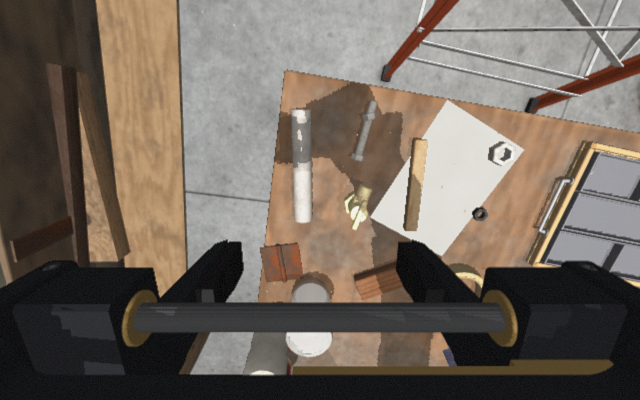

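Run:
```python
from h import *
W=np.load("pics/w3W.npy")
print("pipe",fit(W,(288,104,28,122),.006),fit(W,(288,104,28,122),.024))
print("tapall",fit(W,(343,183,30,48),.004))
print("handle",fit(W,(343,183,30,48),.0535))
print("outlet/col",fit(W,(343,183,30,48),.02,.053))
print("foot",fit(W,(343,183,30,48),.004,.016))
m=W[178:234,338:378]
q=m[(m[...,2]>.004)]*1000
P=np.zeros((100,90),np.float32)
i=((500-q[:,0])).round().astype(int);j=((190-q[:,1])).round().astype(int);ok=(i>=0)&(i<100)&(j>=0)&(j<90)
for a,b,z in zip(i[ok],j[ok],q[ok][:,2]): P[a,b]=max(P[a,b],z)
P=cv2.dilate(P,np.ones((2,2)))
cv2.imwrite("pics/tap.png",cv2.resize(cv2.applyColorMap((P*4).astype(np.uint8),cv2.COLORMAP_JET),(0,0),fx=5,fy=5,interpolation=0))
```

```text
pipe {'n': 2107, 'rect': [495.4, 223.8], 'sz': [159.7, 27.0], 'a': 7.5, 'mean': [500.4, 223.9, 24.0], 'pca': np.float64(-172.6), 'ztop': np.float64(27.3)} {'n': 1273, 'rect': [495.3, 223.9], 'sz': [159.7, 18.8], 'a': 6.8, 'mean': [500.8, 224.4, 25.9], 'pca': np.float64(-172.7), 'ztop': np.float64(27.6)}
tapall {'n': 723, 'rect': [457.7, 138.5], 'sz': [55.8, 34.0], 'a': 2.0, 'mean': [459.5, 139.5, 41.6], 'pca': np.float64(164.0), 'ztop': np.float64(59.8)}
handle {'n': 184, 'rect': [450.1, 137.9], 'sz': [8.4, 42.4], 'a': 77.5, 'mean': [450.9, 138.3, 58.7], 'pca': np.float64(167.8), 'ztop': np.float64(60.2)}
outlet/col {'n': 382, 'rect': [461.9, 136.5], 'sz': [20.3, 45.9], 'a': 74.2, 'mean': [466.8, 138.9, 39.4], 'pca': np.float64(152.8), 'ztop': np.float64(52.4)}
foot {'n': 93, 'rect': [451.8, 149.4], 'sz': [12.4, 31.0], 'a': 80.8, 'mean': [453.9, 149.0, 12.3], 'pca': np.float64(167.8), 'ztop': np.float64(15.0)}
```

View pics/tap.png

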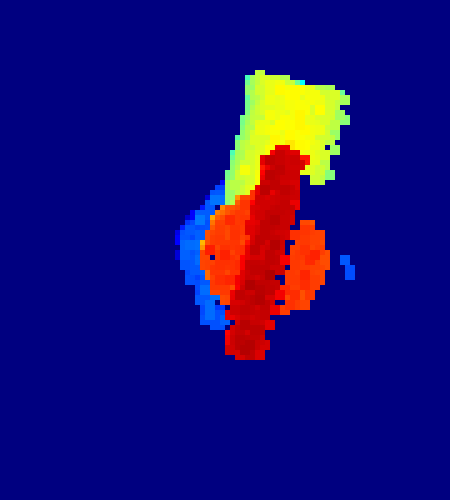

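```bash
python3 -m creep '[{"travel":[0.06,-0.85,0.5],"turn":0,"fingers":1},{"travel":[0,0,1],"turn":0,"fingers":1},{"travel":[0,0,1],"turn":0,"fingers":1},{"travel":[0,0,1],"turn":0,"fingers":1},{"travel":[0,0,1],"turn":0,"fingers":1},{"travel":[0,0,1],"turn":0,"fingers":1},{"travel":[0,0,1],"turn":0,"fingers":1},{"travel":[0,0,1],"turn":0,"fingers":1},{"travel":[0,0,0.8],"turn":0,"fingers":1},{"travel":[0,0,0.4],"turn":0,"fingers":1},{"travel":[0,0,0.18],"turn":0,"fingers":1},{"travel":[0,0,0],"turn":0,"fingers":1}]'
python3 -m creep '[{"travel":[0,0,0],"turn":0,"fingers":0},{"travel":[0,0,0],"turn":0,"fingers":0},{"travel":[0,0,0],"turn":0,"fingers":-0.5},{"travel":[0,0,0],"turn":0,"fingers":-1},{"travel":[0,0,0],"turn":0,"fingers":-1},{"travel":[0,0,0],"turn":0,"fingers":-1},{"travel":[0,0,0],"turn":0,"fingers":-1},{"travel":[0,0,0],"turn":0,"fingers":-1},{"travel":[0,0,0],"turn":0,"fingers":-1}]' 30
```

```text
clock: 6.55
position: [0.4954, 0.2244, 0.0083]
tcp_rot: [180.0, -0.0, 7.5]
contact_force: [0.5, -0.4, 0.1]
grip_width: 0.0881
finger_force: 0.0
clock: 7.45
position: [0.4952, 0.2242, 0.0083]
tcp_rot: [180.0, 0.0, 7.5]
contact_force: [0.0, 0.8, 1.2]
grip_width: 0.026
finger_force: 30.0
```

```bash
python3 -m creep '[{"travel":[0,0,-0.5],"turn":0,"fingers":-1},{"travel":[0,0,-1],"turn":0,"fingers":-1},{"travel":[0,0,-1],"turn":0,"fingers":-1},{"travel":[0,0,-1],"turn":0,"fingers":-1},{"travel":[0,0,-1],"turn":-0.6,"fingers":-1},{"travel":[0,0,0],"turn":-1,"fingers":-1},{"travel":[0,0,0],"turn":-1,"fingers":-1},{"travel":[0,0,0],"turn":-1,"fingers":-1},{"travel":[0,0,0],"turn":-1,"fingers":-1},{"travel":[0,0,0],"turn":-1,"fingers":-1},{"travel":[0,0,0],"turn":-1,"fingers":-1},{"travel":[0,0,0],"turn":-1,"fingers":-1}]'
python3 -m creep '[{"travel":[0,0,0],"turn":-1,"fingers":-1},{"travel":[0,0,0],"turn":-1,"fingers":-1},{"travel":[0,0,0],"turn":-1,"fingers":-1},{"travel":[0,0,0],"turn":-1,"fingers":-1},{"travel":[0,0,0],"turn":-1,"fingers":-1},{"travel":[0,0,0],"turn":-1,"fingers":-1},{"travel":[0,0,0],"turn":-1,"fingers":-1},{"travel":[0,0,0],"turn":-1,"fingers":-1},{"travel":[0,0,0],"turn":0,"fingers":-1},{"travel":[0,0,0],"turn":0,"fingers":-1}]'
python3 -m creep '[{"travel":[-0.7,0.05,0],"turn":0,"fingers":-1},{"travel":[-1,0.05,0],"turn":0,"fingers":-1},{"travel":[-1,0.05,0],"turn":0,"fingers":-1},{"travel":[-1,0.05,0],"turn":0,"fingers":-1},{"travel":[-1,0.05,0],"turn":0,"fingers":-1},{"travel":[-1,0.05,0],"turn":0,"fingers":-1},{"travel":[-1,0.05,0],"turn":0,"fingers":-1},{"travel":[-1,0.05,0],"turn":0,"fingers":-1},{"travel":[-1,0.05,0],"turn":0,"fingers":-1},{"travel":[-1,0.05,0],"turn":0,"fingers":-1},{"travel":[-1,0.05,0],"turn":0,"fingers":-1},{"travel":[-1,0.03,0],"turn":0,"fingers":-1}]'
python3 -m creep '[{"travel":[-1,0,0],"turn":0,"fingers":-1},{"travel":[-1,0,0],"turn":0,"fingers":-1},{"travel":[-1,0,0],"turn":0,"fingers":-1},{"travel":[-1,0,0],"turn":0,"fingers":-1},{"travel":[-0.7,0,0],"turn":0,"fingers":-1},{"travel":[0,0,0],"turn":0,"fingers":-1},{"travel":[0,0,0],"turn":0,"fingers":-1}]'
python3 - <<'E'
from h import *
st();print(ctrl.get_obs()["joint_positions"][6]);p,d,W=snap("wrist","w4")
E
```

```text
clock: 8.65
position: [0.4951, 0.2239, 0.1442]
tcp_rot: [180.0, 0.0, 45.7]
contact_force: [0.3, 0.7, -2.1]
grip_width: 0.0261
finger_force: 30.0
clock: 9.65
position: [0.4953, 0.2239, 0.1438]
tcp_rot: [180.0, 0.0, 85.4]
contact_force: [-0.3, 0.2, -1.3]
grip_width: 0.0263
finger_force: 30.0
clock: 10.85
position: [0.4849, -0.1284, 0.1437]
tcp_rot: [180.0, 0.0, 85.4]
contact_force: [0.0, 0.5, -2.5]
grip_width: 0.0262
finger_force: 30.0
clock: 11.55
position: [0.4738, -0.2673, 0.1435]
tcp_rot: [180.0, -0.0, 85.4]
contact_force: [-0.5, 0.2, -1.2]
grip_width: 0.0262
finger_force: 30.0
t 11.55 p [ 0.4738 -0.2673  0.1435] r [ 1.7999e+02 -1.0000e-02  8.5390e+01] w 0.0262 F [-0.5  0.2 -1.2] 30.0
-18.717519200434147
```

View pics/w4.png

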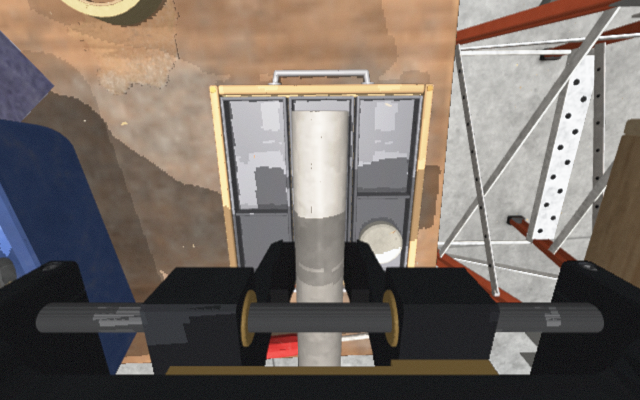

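```bash
python3 -m creep '[{"travel":[-0.04,0.1,0],"turn":-0.08,"fingers":-1},{"travel":[0,0,1],"turn":0,"fingers":-1},{"travel":[0,0,1],"turn":0,"fingers":-1},{"travel":[0,0,1],"turn":0,"fingers":-1},{"travel":[0,0,0.6],"turn":0,"fingers":-1},{"travel":[0,0,0.2],"turn":0,"fingers":-1},{"travel":[0,0,0.1],"turn":0,"fingers":-1},{"travel":[0,0,0],"turn":0,"fingers":-1},{"travel":[0,0,0],"turn":0,"fingers":-1}]'
python3 -m creep '[{"travel":[0,0,0],"turn":0,"fingers":-0.2},{"travel":[0,0,0],"turn":0,"fingers":0},{"travel":[0,0,0],"turn":0,"fingers":0.1},{"travel":[0,0,0],"turn":0,"fingers":0.1},{"travel":[0,0,0],"turn":0,"fingers":0.1},{"travel":[0,0,-0.5],"turn":0,"fingers":0.1},{"travel":[0,0,-1],"turn":0,"fingers":0.1},{"travel":[0,0,-1],"turn":0,"fingers":0.3},{"travel":[0,0,-1],"turn":0,"fingers":1},{"travel":[0,0,0],"turn":0,"fingers":1}]'
python3 - <<'E'
from h import *
st();p,d,W=snap("wrist","w5");q=ctrl.find_in("wrist","pipe")[0];print(q,fit(W,q["bbox"],.026,.05))
E
```

```text
clock: 12.5
position: [0.4776, -0.269, 0.0273]
tcp_rot: [179.9, 0.0, 85.9]
contact_force: [-0.7, 0.3, -2.5]
grip_width: 0.0261
finger_force: 30.0
clock: 13.5
position: [0.4791, -0.2695, 0.1348]
tcp_rot: [179.6, 0.1, 85.9]
contact_force: [1.4, -0.4, -0.8]
grip_width: 0.0699
finger_force: 0.0
t 13.5 p [ 0.4791 -0.2695  0.1348] r [1.7963e+02 1.0000e-01 8.5870e+01] w 0.0699 F [ 1.4 -0.4 -0.8] 0.0
{'bbox': [303.3, 107.1, 33.7, 173.4], 'score': 0.62} {'n': 4674, 'rect': [477.7, -269.7], 'sz': [159.9, 26.2], 'a': 85.7, 'mean': [478.4, -261.6, 33.3], 'pca': np.float64(85.7), 'ztop': np.float64(36.3)}
```

```bash
python3 -m creep '[{"travel":[0.47,0,-0.5],"turn":0,"fingers":1},{"travel":[1,-0.16,-0.5],"turn":0,"fingers":1},{"travel":[1,-0.16,0],"turn":0,"fingers":1},{"travel":[1,-0.16,0],"turn":0,"fingers":1},{"travel":[1,-0.16,0],"turn":0,"fingers":1},{"travel":[1,-0.16,0],"turn":0,"fingers":1},{"travel":[1,-0.16,0],"turn":0,"fingers":1},{"travel":[1,-0.16,0],"turn":0,"fingers":1},{"travel":[1,-0.16,0],"turn":0,"fingers":1},{"travel":[1,-0.16,0],"turn":0,"fingers":1},{"travel":[1,-0.16,0],"turn":0,"fingers":1},{"travel":[1,-0.16,0],"turn":0,"fingers":1}]'
python3 -m creep '[{"travel":[1,-0.1,0],"turn":0,"fingers":1},{"travel":[1,-0.08,0],"turn":0,"fingers":1},{"travel":[0,0,0],"turn":-1,"fingers":1},{"travel":[0,0,0],"turn":-1,"fingers":1},{"travel":[0,0,0],"turn":-1,"fingers":1},{"travel":[0,0,0],"turn":-1,"fingers":1},{"travel":[0,0,0],"turn":-1,"fingers":1},{"travel":[0,0,0],"turn":-1,"fingers":1},{"travel":[0,0,0],"turn":-1,"fingers":1},{"travel":[0,0,0],"turn":-1,"fingers":1}]'
python3 -m creep '[{"travel":[0,0,0],"turn":-1,"fingers":1},{"travel":[0,0,0],"turn":-1,"fingers":1},{"travel":[0,0,0],"turn":-1,"fingers":1},{"travel":[0,0,0],"turn":-1,"fingers":1},{"travel":[0,0,0],"turn":-1,"fingers":1},{"travel":[0,0,0],"turn":-1,"fingers":1},{"travel":[0,0,0],"turn":-1,"fingers":1},{"travel":[0,0,0],"turn":-1,"fingers":1},{"travel":[0,0,0],"turn":-0.35,"fingers":1},{"travel":[0,0,0],"turn":0,"fingers":1},{"travel":[0,0,0],"turn":0,"fingers":1}]'
python3 - <<'E'
from h import *
st();print(ctrl.get_obs()["joint_positions"][6]);p,d,W=snap("wrist","w6")
R=W[...,:2]; m=(abs(R[...,0]-.45)<.04)&(abs(R[...,1]-.138)<.04)
v,u=np.nonzero(m);b=(u.min(),v.min(),np.ptp(u),np.ptp(v));print(b,fit(W,b,.0535,.065))
E
```

```text
clock: 14.8
position: [0.4475, 0.0802, 0.1612]
tcp_rot: [-179.9, 0.0, 86.0]
contact_force: [-0.1, -0.9, -0.0]
grip_width: 0.0879
finger_force: 0.0
clock: 15.8
position: [0.4465, 0.139, 0.1612]
tcp_rot: [-179.9, -0.0, 126.2]
contact_force: [-0.3, 1.1, 0.1]
grip_width: 0.088
finger_force: 0.0
clock: 16.9
position: [0.4473, 0.1385, 0.1613]
tcp_rot: [-180.0, -0.0, 167.6]
contact_force: [0.2, 0.5, -0.3]
grip_width: 0.0881
finger_force: 0.0
t 16.9 p [0.4473 0.1385 0.1613] r [-1.7999e+02 -2.0000e-02  1.6760e+02] w 0.0881 F [ 0.2  0.5 -0.3] 0.0
-1.1192680779783115
(np.int64(89), np.int64(145), np.int64(402), np.int64(254)) {'n': 404, 'rect': [447.6, 138.6], 'sz': [9.4, 42.8], 'a': 77.3, 'mean': [447.0, 138.6, 59.2], 'pca': np.float64(167.7), 'ztop': np.float64(60.7)}
```

View pics/w6.png

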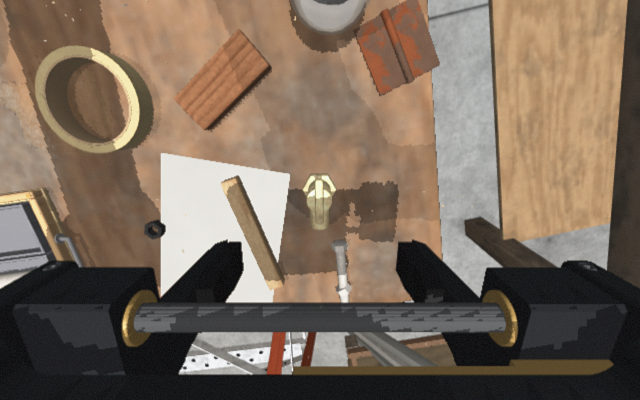

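```bash
python3 -m creep '[{"travel":[-0.04,0,1],"turn":0,"fingers":1},{"travel":[0,0,1],"turn":0,"fingers":1},{"travel":[0,0,1],"turn":0,"fingers":1},{"travel":[0,0,1],"turn":0,"fingers":1},{"travel":[0,0,0.5],"turn":0,"fingers":1},{"travel":[0,0,0.14],"turn":0,"fingers":1},{"travel":[0,0,0],"turn":0,"fingers":0},{"travel":[0,0,0],"turn":0,"fingers":-0.2},{"travel":[0,0,0],"turn":0,"fingers":-1},{"travel":[0,0,0],"turn":0,"fingers":-1},{"travel":[0,0,0],"turn":0,"fingers":-1},{"travel":[0,0,0],"turn":0,"fingers":-1}]' 20
python3 -m creep '[{"travel":[0,0,0],"turn":0,"fingers":-1},{"travel":[0,0,0],"turn":0,"fingers":-1},{"travel":[0,0,0],"turn":0,"fingers":-1},{"travel":[0,0,-0.5],"turn":0,"fingers":-1},{"travel":[0,0,-1],"turn":0,"fingers":-1},{"travel":[0,0,-1],"turn":0,"fingers":-1},{"travel":[0,0,-1],"turn":0,"fingers":-1},{"travel":[0,0,0],"turn":-1,"fingers":-1},{"travel":[0,0,0],"turn":-0.64,"fingers":-1},{"travel":[0,0,0],"turn":0,"fingers":-1},{"travel":[0,0,0],"turn":0,"fingers":-1}]'
```

```text
clock: 18.15
position: [0.449, 0.138, 0.0224]
tcp_rot: [180.0, 0.0, 167.6]
contact_force: [-0.3, -0.5, 0.6]
grip_width: 0.0421
finger_force: 0.0
clock: 19.25
position: [0.4486, 0.1378, 0.1268]
tcp_rot: [-180.0, -0.0, 175.8]
contact_force: [-0.1, -0.4, -2.3]
grip_width: 0.0234
finger_force: 20.0
```

```bash
python3 -m creep '[{"travel":[-0.3,-0.95,0],"turn":0,"fingers":-1},{"travel":[-0.33,-1,0],"turn":0,"fingers":-1},{"travel":[-0.33,-1,0],"turn":0,"fingers":-1},{"travel":[-0.33,-1,0],"turn":0,"fingers":-1},{"travel":[-0.33,-1,0],"turn":0,"fingers":-1},{"travel":[-0.33,-1,0],"turn":0,"fingers":-1},{"travel":[-0.33,-1,0],"turn":0,"fingers":-1},{"travel":[-0.33,-1,0],"turn":0,"fingers":-1},{"travel":[-0.33,-1,0],"turn":0,"fingers":-1},{"travel":[-0.33,-1,0],"turn":0,"fingers":-1},{"travel":[-0.33,-1,0],"turn":0,"fingers":-1},{"travel":[-0.33,-0.96,0],"turn":0,"fingers":-1}]'
python3 -m creep '[{"travel":[0,0,0],"turn":0,"fingers":-1},{"travel":[0,0,0],"turn":0,"fingers":-1},{"travel":[0,0,0],"turn":0,"fingers":-1}]'
python3 - <<'E'
from h import *
st();p,d,W=snap("wrist","w7")
E
```

```text
clock: 20.45
position: [0.5402, -0.2284, 0.1265]
tcp_rot: [-180.0, -0.1, 175.8]
contact_force: [0.2, 0.6, -1.7]
grip_width: 0.0233
finger_force: 20.0
clock: 20.75
position: [0.5402, -0.2253, 0.127]
tcp_rot: [179.9, -0.0, 175.9]
contact_force: [-0.5, 0.5, -1.9]
grip_width: 0.0232
finger_force: 20.0
t 20.75 p [ 0.5402 -0.2253  0.127 ] r [ 1.7994e+02 -4.0000e-02  1.7594e+02] w 0.0232 F [-0.5  0.5 -1.9] 20.0
```

View pics/w7.png

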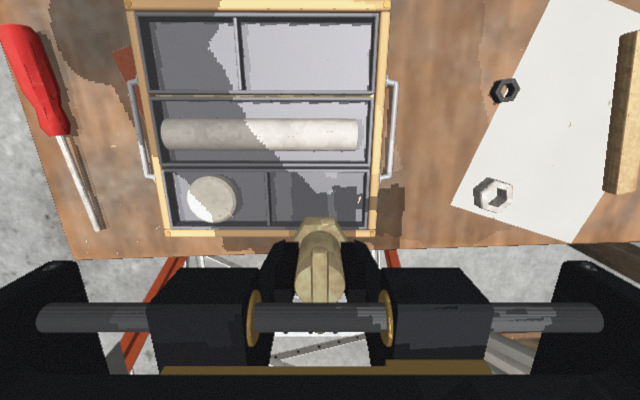

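```bash
python3 -m creep '[{"travel":[0,0,0],"turn":1,"fingers":-1},{"travel":[0,0,0],"turn":1,"fingers":-1},{"travel":[0,0,0],"turn":1,"fingers":-1},{"travel":[0,0,0],"turn":1,"fingers":-1},{"travel":[0,0,0],"turn":1,"fingers":-1},{"travel":[0,0,0],"turn":1,"fingers":-1},{"travel":[0,0,0],"turn":1,"fingers":-1},{"travel":[0,0,0],"turn":1,"fingers":-1},{"travel":[0,0,0],"turn":1,"fingers":-1},{"travel":[0,0,0],"turn":1,"fingers":-1},{"travel":[0,0,0],"turn":1,"fingers":-1},{"travel":[0,0,0],"turn":1,"fingers":-1}]'
python3 -m creep '[{"travel":[0,0,0],"turn":1,"fingers":-1},{"travel":[0,0,0],"turn":1,"fingers":-1},{"travel":[0,0,0],"turn":1,"fingers":-1},{"travel":[0,0,0],"turn":1,"fingers":-1},{"travel":[0,0,0],"turn":1,"fingers":-1},{"travel":[0,0,0],"turn":1,"fingers":-1},{"travel":[0,0,0.5],"turn":0,"fingers":-1},{"travel":[0,0,0.5],"turn":0,"fingers":-1},{"travel":[0,0,0.5],"turn":0,"fingers":-1},{"travel":[0,0,0],"turn":0,"fingers":-1},{"travel":[0,0,0],"turn":0,"fingers":-1}]'
python3 - <<'E'
from h import *
st();p,d,W=snap("wrist","w8");p2,_,_=snap("side","s8")
cv2.imwrite("pics/c8.png",np.hstack([p[60:330,170:520],cv2.resize(p2[120:220,270:420],(405,270))]))
E
```

```text
clock: 22.0
position: [0.5405, -0.2252, 0.1273]
tcp_rot: [180.0, -0.0, 115.8]
contact_force: [0.1, 0.3, -1.9]
grip_width: 0.0234
finger_force: 20.0
clock: 23.1
position: [0.5401, -0.2266, 0.0812]
tcp_rot: [-179.9, -0.0, 85.9]
contact_force: [0.6, -1.3, -2.3]
grip_width: 0.0238
finger_force: 20.0
t 23.1 p [ 0.5401 -0.2266  0.0812] r [-1.7991e+02 -4.0000e-02  8.5880e+01] w 0.0238 F [ 0.6 -1.3 -2.3] 20.0
```

View pics/c8.png

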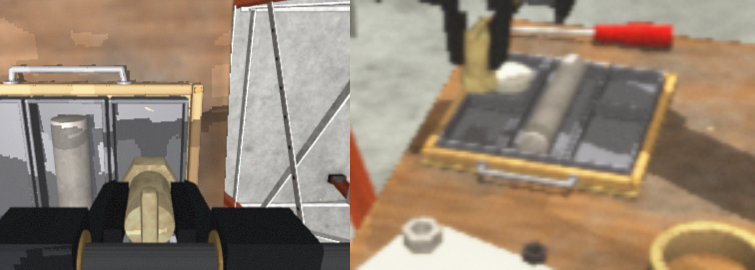

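```bash
python3 -m creep '[{"travel":[0,0,0.6],"turn":0,"fingers":-1},{"travel":[0,0,0.5],"turn":0,"fingers":-1},{"travel":[0,0,0.3],"turn":0,"fingers":-1},{"travel":[0,0,0.15],"turn":0,"fingers":-1},{"travel":[0,0,0.05],"turn":0,"fingers":-1},{"travel":[0,0,0],"turn":0,"fingers":-1},{"travel":[0,0,0.03],"turn":0,"fingers":-1},{"travel":[0,0,0],"turn":0,"fingers":-1},{"travel":[0,0,0],"turn":0,"fingers":-1}]'
```

```text
clock: 24.1
position: [0.5407, -0.227, 0.0335]
tcp_rot: [180.0, 0.0, 85.8]
contact_force: [-0.1, 0.2, -2.5]
grip_width: 0.0232
finger_force: 20.0
```

```bash
python3 -m creep '[{"travel":[0,0,0.05],"turn":0,"fingers":-1},{"travel":[0,0,0],"turn":0,"fingers":-1},{"travel":[0,0,0],"turn":0,"fingers":-1},{"travel":[0,0,0],"turn":0,"fingers":-0.35},{"travel":[0,0,0],"turn":0,"fingers":-0.2},{"travel":[0,0,0],"turn":0,"fingers":-0.1},{"travel":[0,0,0],"turn":0,"fingers":-0.1},{"travel":[0,0,-0.4],"turn":0,"fingers":-0.1},{"travel":[0,0,-1],"turn":0,"fingers":-0.1},{"travel":[0,0,-1],"turn":0,"fingers":-0.1},{"travel":[0,0,-1],"turn":0,"fingers":0},{"travel":[0,0,-1],"turn":0,"fingers":0.3}]'
python3 - <<'E'
from h import *
st();p,d,W=snap("wrist","w9")
m=(abs(W[...,0]-.54)<.045)&(abs(W[...,1]+.227)<.045)&(W[...,2]<.08)
v,u=np.nonzero(m);b=(u.min(),v.min(),np.ptp(u),np.ptp(v));print(b,fit(W,b,.0625,.08))
E
```

```text
clock: 25.3
position: [0.5404, -0.2268, 0.1659]
tcp_rot: [180.0, 0.0, 85.9]
contact_force: [0.4, -0.4, -0.4]
grip_width: 0.0499
finger_force: 0.0
t 25.3 p [ 0.5404 -0.2268  0.1659] r [179.97   0.    85.86] w 0.0499 F [ 0.4 -0.4 -0.4] 0.0
(np.int64(271), np.int64(143), np.int64(88), np.int64(89)) {'n': 393, 'rect': [540.5, -225.6], 'sz': [44.0, 7.4], 'a': 86.1, 'mean': [540.8, -224.1, 68.2], 'pca': np.float64(86.6), 'ztop': np.float64(69.7)}
```

```bash
python3 -m creep '[{"travel":[0.7,-0.04,-0.2],"turn":0,"fingers":1},{"travel":[1,-0.04,0],"turn":0,"fingers":1},{"travel":[1,-0.04,0],"turn":0,"fingers":1},{"travel":[1,-0.04,0],"turn":0,"fingers":1},{"travel":[1,-0.04,0],"turn":0,"fingers":1},{"travel":[1,-0.04,0],"turn":0,"fingers":1},{"travel":[1,-0.04,0],"turn":0,"fingers":1},{"travel":[1,-0.04,0],"turn":0,"fingers":1},{"travel":[1,-0.04,0],"turn":0,"fingers":1},{"travel":[1,-0.04,0],"turn":0,"fingers":1},{"travel":[1,-0.04,0],"turn":0,"fingers":1},{"travel":[1,-0.04,0],"turn":0,"fingers":1}]'
python3 -m creep '[{"travel":[0.6,0,0],"turn":-0.5,"fingers":1},{"travel":[0,0,0],"turn":-1,"fingers":1},{"travel":[0,0,0],"turn":-1,"fingers":1},{"travel":[0,0,0],"turn":-1,"fingers":1},{"travel":[0,0,0],"turn":-1,"fingers":1},{"travel":[0,0,0],"turn":-1,"fingers":1},{"travel":[0,0,0],"turn":-1,"fingers":1},{"travel":[0,0,0],"turn":-1,"fingers":1},{"travel":[0,0,0],"turn":-1,"fingers":1}]'
python3 -m creep '[{"travel":[0,0,0],"turn":-1,"fingers":1},{"travel":[0,0,0],"turn":-1,"fingers":1},{"travel":[0,0,0],"turn":-1,"fingers":1},{"travel":[0,0,0],"turn":-1,"fingers":1},{"travel":[0,0,0],"turn":-1,"fingers":1},{"travel":[0,0,0],"turn":-1,"fingers":1},{"travel":[0,0,0],"turn":-1,"fingers":1},{"travel":[0,0,0],"turn":-1,"fingers":1},{"travel":[0,0,0],"turn":-1,"fingers":1},{"travel":[0,0,0],"turn":0,"fingers":1},{"travel":[0,0,0],"turn":0,"fingers":1}]'
python3 - <<'E'
from h import *
st();p,d,W=snap("wrist","w10");print([(np.round(q["bbox"]),q["score"],fit(W,q["bbox"],.005)) for q in ctrl.find_in("wrist","bolt")[:1]])
m=(abs(W[...,0]-.557)<.05)&(abs(W[...,1]-.142)<.03)&(W[...,2]<.03)
v,u=np.nonzero(m);b=(u.min(),v.min(),np.ptp(u),np.ptp(v));print(b,fit(W,b,.005,.03))
E
```

```text
clock: 26.55
position: [0.5516, 0.1255, 0.1705]
tcp_rot: [180.0, -0.0, 85.9]
contact_force: [-0.0, 0.1, -0.3]
grip_width: 0.0879
finger_force: 0.0
clock: 27.45
position: [0.5532, 0.1412, 0.17]
tcp_rot: [-180.0, 0.1, 128.6]
contact_force: [-0.7, 0.2, -0.3]
grip_width: 0.0882
finger_force: 0.0
clock: 28.55
position: [0.5531, 0.1416, 0.1698]
tcp_rot: [-180.0, 0.0, 173.2]
contact_force: [-0.2, 0.4, -0.5]
grip_width: 0.0878
finger_force: 0.0
t 28.55 p [0.5531 0.1416 0.1698] r [-1.7998e+02  1.0000e-02  1.7323e+02] w 0.0878 F [-0.2  0.4 -0.5] 0.0
[(array([311., 149.,  18.,  76.]), 0.72, {'n': 822, 'rect': [556.3, 143.0], 'sz': [19.2, 81.6], 'a': 82.8, 'mean': [553.2, 143.1, 14.4], 'pca': np.float64(173.6), 'ztop': np.float64(18.1)})]
(np.int64(288), np.int64(140), np.int64(61), np.int64(89)) {'n': 822, 'rect': [556.3, 143.0], 'sz': [19.2, 81.6], 'a': 82.8, 'mean': [553.2, 143.1, 14.4], 'pca': np.float64(173.6), 'ztop': np.float64(18.1)}
```

View pics/w10.png

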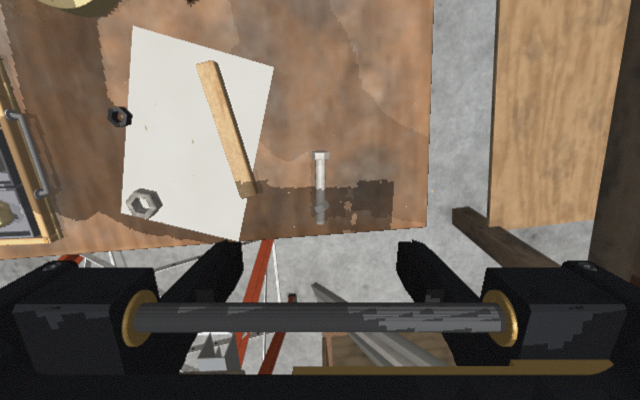

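```bash
python3 -m creep '[{"travel":[0.07,0.06,1],"turn":0,"fingers":0.1},{"travel":[0,0,1],"turn":0,"fingers":0.1},{"travel":[0,0,1],"turn":0,"fingers":0.1},{"travel":[0,0,1],"turn":0,"fingers":0.1},{"travel":[0,0,0.9],"turn":0,"fingers":0.1},{"travel":[0,0,0.4],"turn":0,"fingers":0.1},{"travel":[0,0,0.16],"turn":0,"fingers":0.1},{"travel":[0,0,0],"turn":0,"fingers":0},{"travel":[0,0,0],"turn":0,"fingers":-0.5},{"travel":[0,0,0],"turn":0,"fingers":-1},{"travel":[0,0,0],"turn":0,"fingers":-1},{"travel":[0,0,0],"turn":0,"fingers":-1}]' 25
python3 -m creep '[{"travel":[0,0,0],"turn":0,"fingers":-1},{"travel":[0,0,0],"turn":0,"fingers":-1},{"travel":[0,0,0],"turn":0,"fingers":-1},{"travel":[0,0,0],"turn":0,"fingers":-1},{"travel":[0,0,0],"turn":0,"fingers":-1}]'
```

```text
clock: 29.85
position: [0.5514, 0.1442, 0.0064]
tcp_rot: [180.0, 0.0, 173.3]
contact_force: [-0.3, -0.2, 0.7]
grip_width: 0.0141
finger_force: 0.2
clock: 30.35
position: [0.5513, 0.1441, 0.0061]
tcp_rot: [-180.0, 0.0, 173.3]
contact_force: [0.0, -0.4, 5.5]
grip_width: 0.0099
finger_force: 25.0
```

```bash
python3 -m creep '[{"travel":[0,0,-0.5],"turn":0,"fingers":-1},{"travel":[0,0,-1],"turn":0,"fingers":-1},{"travel":[0,0,-1],"turn":0,"fingers":-1},{"travel":[0,0,-1],"turn":0.5,"fingers":-1},{"travel":[0,0,-1],"turn":1,"fingers":-1},{"travel":[0,0,-0.5],"turn":1,"fingers":-1},{"travel":[0,0,0],"turn":1,"fingers":-1},{"travel":[0,0,0],"turn":1,"fingers":-1},{"travel":[0,0,0],"turn":1,"fingers":-1},{"travel":[0,0,0],"turn":1,"fingers":-1},{"travel":[0,0,0],"turn":1,"fingers":-1},{"travel":[0,0,0],"turn":1,"fingers":-1}]'
python3 -m creep '[{"travel":[0,0,0],"turn":1,"fingers":-1},{"travel":[0,0,0],"turn":1,"fingers":-1},{"travel":[0,0,0],"turn":1,"fingers":-1},{"travel":[0,0,0],"turn":1,"fingers":-1},{"travel":[0,0,0],"turn":1,"fingers":-1},{"travel":[0,0,0],"turn":1,"fingers":-1},{"travel":[0,0,0],"turn":1,"fingers":-1},{"travel":[0,0,0],"turn":1,"fingers":-1},{"travel":[0,0,0],"turn":1,"fingers":-1},{"travel":[0,0,0],"turn":0,"fingers":-1},{"travel":[0,0,0],"turn":0,"fingers":-1}]'
python3 -m creep '[{"travel":[-1,-0.28,0],"turn":0,"fingers":-1},{"travel":[-1,-0.28,0],"turn":0,"fingers":-1},{"travel":[-1,-0.28,0],"turn":0,"fingers":-1},{"travel":[-1,-0.28,0],"turn":0,"fingers":-1},{"travel":[-1,-0.28,0],"turn":0,"fingers":-1},{"travel":[-1,-0.28,0],"turn":0,"fingers":-1},{"travel":[-1,-0.28,0],"turn":0,"fingers":-1},{"travel":[-1,-0.28,0],"turn":0,"fingers":-1},{"travel":[-1,-0.28,0],"turn":0,"fingers":-1},{"travel":[-1,-0.28,0],"turn":0,"fingers":-1},{"travel":[-1,-0.28,0],"turn":0,"fingers":-1},{"travel":[-1,-0.28,0],"turn":0,"fingers":-1}]'
python3 -m creep '[{"travel":[-0.5,-0.11,1],"turn":0,"fingers":-1},{"travel":[0,0,0.5],"turn":0,"fingers":-1},{"travel":[0,0,0],"turn":0,"fingers":-1},{"travel":[0,0,0],"turn":0,"fingers":-1}]'
python3 - <<'E'
from h import *
p,d,W=snap("wrist","w11");o=ctrl.get_obs();z=o["position"][2]
m=(abs(W[...,0]-.42)<.05)&(abs(W[...,1]+.222)<.06)
v,u=np.nonzero(m);b=(u.min(),v.min(),np.ptp(u),np.ptp(v));print(b,fit(W,b,z-.012,z+.0145))
E
```

```text
clock: 31.55
position: [0.5505, 0.1446, 0.1564]
tcp_rot: [-180.0, -0.1, 130.7]
contact_force: [-0.4, -0.2, -1.5]
grip_width: 0.0102
finger_force: 25.0
clock: 32.65
position: [0.5507, 0.1445, 0.1562]
tcp_rot: [-180.0, -0.0, 86.0]
contact_force: [-0.3, 0.2, -1.0]
grip_width: 0.0103
finger_force: 25.0
clock: 33.85
position: [0.424, -0.2085, 0.1561]
tcp_rot: [180.0, -0.0, 86.0]
contact_force: [0.2, -0.2, -1.1]
grip_width: 0.0101
finger_force: 25.0
clock: 34.25
position: [0.4204, -0.2216, 0.1113]
tcp_rot: [180.0, -0.0, 85.9]
contact_force: [0.9, -0.4, -1.0]
grip_width: 0.0098
finger_force: 25.0
(np.int64(63), np.int64(131), np.int64(496), np.int64(268)) {'n': 3050, 'rect': [422.5, -215.0], 'sz': [36.4, 61.5], 'a': 15.0, 'mean': [421.4, -210.7, 119.2], 'pca': np.float64(86.0), 'ztop': np.float64(123.8)}
```

View pics/w11.png

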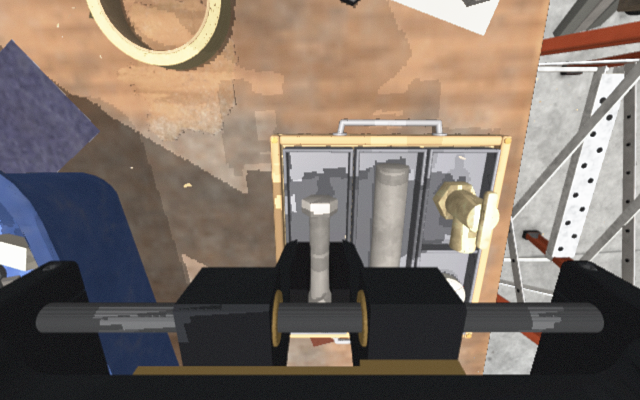

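```bash
python3 -m creep '[{"travel":[0,0,0.8],"turn":0,"fingers":-1},{"travel":[0,0,0.8],"turn":0,"fingers":-1},{"travel":[0,0,0.7],"turn":0,"fingers":-1},{"travel":[0,0,0.4],"turn":0,"fingers":-1},{"travel":[0,0,0.13],"turn":0,"fingers":-1},{"travel":[0,0,0],"turn":0,"fingers":-1},{"travel":[0,0,0],"turn":0,"fingers":-1},{"travel":[0,0,0],"turn":0,"fingers":-0.6},{"travel":[0,0,0],"turn":0,"fingers":-0.45},{"travel":[0,0,0],"turn":0,"fingers":-0.45},{"travel":[0,0,0],"turn":0,"fingers":-0.4},{"travel":[0,0,0],"turn":0,"fingers":-0.4}]'
python3 -m creep '[{"travel":[0,0,-0.5],"turn":0,"fingers":-0.3},{"travel":[0,0,-1],"turn":0,"fingers":-0.2},{"travel":[0,0,-1],"turn":0,"fingers":0.2},{"travel":[0,0,-1],"turn":0,"fingers":0.5},{"travel":[0,0,-1],"turn":0,"fingers":1},{"travel":[0,0,0],"turn":0,"fingers":1}]'
python3 - <<'E'
from h import *
p,d,W=snap("wrist","w12")
m=(abs(W[...,0]-.42)<.024)&(abs(W[...,1]+.227)<.048)&(W[...,2]<.04)
v,u=np.nonzero(m);b=(u.min(),v.min(),np.ptp(u),np.ptp(v));W[~m]=0;print(b,fit(W,b,.0125,.045))
E
```

```text
clock: 35.5
position: [0.4201, -0.2223, 0.0261]
tcp_rot: [180.0, 0.0, 85.8]
contact_force: [-0.3, -0.8, -0.3]
grip_width: 0.0264
finger_force: 0.0
clock: 36.1
position: [0.4218, -0.2228, 0.164]
tcp_rot: [179.7, 0.1, 85.8]
contact_force: [0.6, 0.8, -0.4]
grip_width: 0.0651
finger_force: 0.0
(np.int64(290), np.int64(145), np.int64(51), np.int64(90)) {'n': 881, 'rect': [419.7, -226.5], 'sz': [82.3, 19.4], 'a': 84.2, 'mean': [419.9, -222.8, 23.3], 'pca': np.float64(85.5), 'ztop': np.float64(26.9)}
```

```bash
python3 -m creep '[{"travel":[0.96,0.65,-0.3],"turn":0,"fingers":1},{"travel":[0.96,0.65,-0.3],"turn":0,"fingers":1},{"travel":[0.96,0.65,0],"turn":0,"fingers":1},{"travel":[0.96,0.65,0],"turn":0,"fingers":1},{"travel":[0.96,0.65,0],"turn":0,"fingers":1},{"travel":[0.96,0.65,0],"turn":0,"fingers":1},{"travel":[0,0,0],"turn":0,"fingers":1},{"travel":[0,0,0],"turn":0,"fingers":1},{"travel":[0,0,0],"turn":0,"fingers":1}]'
python3 - <<'E'
from h import *
st();p,d,W=snap("wrist","w13");print([(np.round(q["bbox"]),q["score"],fit(W,q["bbox"],.005)) for q in ctrl.find_in("wrist","big_nut")[:1]])
m=(abs(W[...,0]-.551)<.03)&(abs(W[...,1]+.059)<.03)&(W[...,2]>.013)&(W[...,2]<.03)
q=(W[m][:,:2]*1000).astype(np.float32);h=cv2.convexHull(q)[:,0]
print(len(q),cv2.minAreaRect(q))
for a in range(0,180,4):
    e=np.array([np.cos(np.radians(a)),np.sin(np.radians(a))]);s=h@e;print(a,round(float(np.ptp(s)),1),round(float(s.max()+s.min())/2,1),end=" | ")
v,u=np.nonzero(m);c=p[max(v.min()-30,0):v.max()+30,u.min()-30:u.max()+30];cv2.imwrite("pics/nut.png",cv2.resize(c,(400,int(400*c.shape[0]/c.shape[1]))));print(u.min(),u.max(),v.min(),v.max())
E
```

```text
clock: 37.05
position: [0.5478, -0.0599, 0.1779]
tcp_rot: [-179.8, 0.1, 85.8]
contact_force: [0.6, 0.8, -0.4]
grip_width: 0.088
finger_force: 0.0
t 37.05 p [ 0.5478 -0.0599  0.1779] r [-1.7984e+02  1.0000e-01  8.5770e+01] w 0.088 F [ 0.6  0.8 -0.4] 0.0
[(array([308., 164.,  33.,  36.]), 0.68, {'n': 476, 'rect': [550.9, -57.3], 'sz': [29.8, 32.7], 'a': 39.8, 'mean': [551.1, -56.8, 14.8], 'pca': np.float64(80.1), 'ztop': np.float64(16.9)})]
414 ((550.9127197265625, -57.414459228515625), (29.72695541381836, 32.45329284667969), 40.289154052734375)
0 32.9 551.3 | 4 33.3 546.0 | 8 33.5 537.9 | 12 33.6 527.3 | 16 33.5 514.0 | 20 33.3 498.3 | 24 32.8 480.1 | 28 32.3 459.6 | 32 31.5 436.9 | 36 30.7 412.0 | 40 29.7 385.1 | 44 30.5 356.3 | 48 31.4 325.7 | 52 32.2 293.7 | 56 32.9 260.2 | 60 33.4 225.5 | 64 33.8 189.7 | 68 34.0 152.9 | 72 34.0 115.4 | 76 33.9 77.3 | 80 33.6 38.9 | 84 33.1 0.3 | 88 32.5 -38.4 | 92 31.8 -76.8 | 96 30.9 -114.8 | 100 29.9 -152.3 | 104 30.1 -189.1 | 108 30.6 -224.9 | 112 31.1 -259.6 | 116 31.5 -293.0 | 120 31.8 -325.0 | 124 32.2 -355.6 | 128 32.4 -384.4 | 132 32.5 -411.3 | 136 32.4 -436.2 | 140 32.3 -459.0 | 144 32.0 -479.5 | 148 31.6 -497.7 | 152 31.0 -513.5 | 156 30.3 -526.7 | 160 29.7 -537.5 | 164 30.3 -545.6 | 168 31.1 -551.1 | 172 31.7 -554.0 | 176 32.3 -554.0 | 308 337 168 197
```

View pics/nut.png

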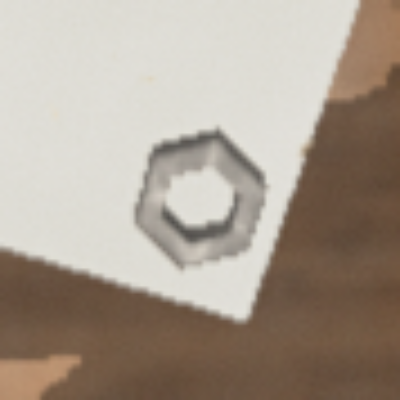

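```bash
python3 -m creep '[{"travel":[0.09,0.1,0],"turn":0.96,"fingers":1},{"travel":[0,0,0.5],"turn":1,"fingers":0.6},{"travel":[0,0,1],"turn":1,"fingers":0.4},{"travel":[0,0,1],"turn":0,"fingers":0.4},{"travel":[0,0,1],"turn":0,"fingers":0.4},{"travel":[0,0,1],"turn":0,"fingers":0.4},{"travel":[0,0,0.7],"turn":0,"fingers":0.4},{"travel":[0,0,0.3],"turn":0,"fingers":0.4},{"travel":[0,0,0.16],"turn":0,"fingers":0.4},{"travel":[0,0,0],"turn":0,"fingers":0.2},{"travel":[0,0,0],"turn":0,"fingers":-0.2},{"travel":[0,0,0],"turn":0,"fingers":-1}]' 25
python3 -m creep '[{"travel":[0,0,0],"turn":0,"fingers":-1},{"travel":[0,0,0],"turn":0,"fingers":-1},{"travel":[0,0,0],"turn":0,"fingers":-1},{"travel":[0,0,0],"turn":0,"fingers":-1},{"travel":[0,0,0],"turn":0,"fingers":-1},{"travel":[0,0,0],"turn":0,"fingers":-1}]'
```

```text
clock: 38.35
position: [0.5531, -0.0561, 0.0102]
tcp_rot: [179.9, -0.0, 71.0]
contact_force: [0.6, 0.3, -0.3]
grip_width: 0.0397
finger_force: 0.0
clock: 38.95
position: [0.5528, -0.056, 0.0098]
tcp_rot: [179.9, 0.0, 71.0]
contact_force: [-0.3, -0.5, 6.2]
grip_width: 0.0293
finger_force: 25.0
```

```bash
python3 -m creep '[{"travel":[0,0,-0.3],"turn":0,"fingers":-1},{"travel":[0,0,-0.7],"turn":0,"fingers":-1},{"travel":[0,0,-1],"turn":0,"fingers":-1},{"travel":[0,0,-1],"turn":0,"fingers":-1},{"travel":[0,0,-1],"turn":-0.96,"fingers":-1},{"travel":[0,0,-1],"turn":-1,"fingers":-1},{"travel":[0,0,0],"turn":-1,"fingers":-1},{"travel":[0,0,0],"turn":0,"fingers":-1}]'
python3 -m creep '[{"travel":[-0.75,-0.33,0],"turn":0,"fingers":-1},{"travel":[-0.83,-0.37,0],"turn":0,"fingers":-1},{"travel":[-0.83,-0.37,0],"turn":0,"fingers":-1},{"travel":[-0.83,-0.37,0],"turn":0,"fingers":-1},{"travel":[-0.83,-0.37,0],"turn":0,"fingers":-1},{"travel":[-0.83,-0.37,0],"turn":0,"fingers":-1},{"travel":[-0.83,-0.37,0],"turn":0,"fingers":-1},{"travel":[-0.83,-0.37,0],"turn":0,"fingers":-1},{"travel":[-0.83,-0.37,0],"turn":0,"fingers":-1},{"travel":[-0.83,-0.37,0],"turn":0,"fingers":-1},{"travel":[-0.83,-0.37,0],"turn":0,"fingers":-1},{"travel":[0,0,0],"turn":0,"fingers":-1}]'
python3 -m creep '[{"travel":[0,0,0],"turn":0,"fingers":-1},{"travel":[0,0,0],"turn":0,"fingers":-1}]'
```

```text
clock: 39.75
position: [0.5526, -0.0562, 0.1603]
tcp_rot: [179.9, -0.0, 85.8]
contact_force: [0.1, 0.3, -2.0]
grip_width: 0.0292
finger_force: 25.0
clock: 40.95
position: [0.4084, -0.3218, 0.158]
tcp_rot: [-179.7, 0.1, 85.3]
contact_force: [0.5, 0.3, -1.7]
grip_width: 0.0288
finger_force: 25.0
clock: 41.15
position: [0.4127, -0.3165, 0.1591]
tcp_rot: [180.0, -0.1, 85.9]
contact_force: [0.2, -0.2, -1.1]
grip_width: 0.0295
finger_force: 25.0
```

```bash
python3 -m creep '[{"travel":[-0.05,0,1],"turn":0,"fingers":-1},{"travel":[0,0,1],"turn":0,"fingers":-1},{"travel":[0,0,1],"turn":0,"fingers":-1},{"travel":[0,0,0.8],"turn":0,"fingers":-1},{"travel":[0,0,0.4],"turn":0,"fingers":-1},{"travel":[0,0,0.22],"turn":0,"fingers":-1},{"travel":[0,0,0],"turn":0,"fingers":-1},{"travel":[0,0,0],"turn":0,"fingers":-1},{"travel":[0,0,0],"turn":0,"fingers":-0.2},{"travel":[0,0,0],"turn":0,"fingers":-0.1},{"travel":[0,0,0],"turn":0,"fingers":-0.05},{"travel":[0,0,0],"turn":0,"fingers":-0.05}]'
python3 -m creep '[{"travel":[0,0,-0.5],"turn":0,"fingers":0},{"travel":[0,0,-1],"turn":0,"fingers":0},{"travel":[0,0,-1],"turn":0,"fingers":0.2},{"travel":[0,0,-1],"turn":0,"fingers":0.5},{"travel":[0,0,-1],"turn":0,"fingers":1},{"travel":[0,0,-1],"turn":0,"fingers":1},{"travel":[0,0,-1],"turn":0,"fingers":1},{"travel":[-0.7,0,-0.5],"turn":0,"fingers":1},{"travel":[-0.7,0,0],"turn":0,"fingers":1},{"travel":[-0.7,0,0],"turn":0,"fingers":1},{"travel":[0,0,0],"turn":0,"fingers":1},{"travel":[0,0,0],"turn":0,"fingers":1}]'
python3 - <<'E'
from h import *
p,d,W=snap("wrist","w14");p2,_,_=snap("side","s14")
cv2.imwrite("pics/c14.png",np.hstack([p[40:300,200:560],cv2.resize(p2[130:290,220:420],(325,260))]))
E
```

```text
clock: 42.35
position: [0.4122, -0.3197, 0.027]
tcp_rot: [180.0, 0.0, 85.8]
contact_force: [-0.1, -0.1, -0.8]
grip_width: 0.042
finger_force: 0.0
clock: 43.55
position: [0.4072, -0.3816, 0.2364]
tcp_rot: [-180.0, -0.1, 85.8]
contact_force: [0.2, 0.2, -0.8]
grip_width: 0.0878
finger_force: 0.0
```

View pics/c14.png

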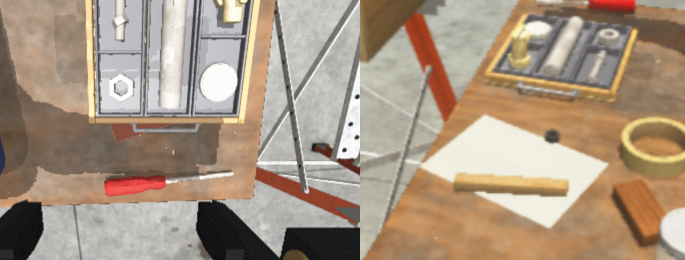

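The picture shows all four parts in their compartments: the nut at (120,87), the bolt above it, the pipe in the middle bin and the tap upright. The batten and the small nut have not moved.

```bash
python3 -c "
from rig import ctrl
print(ctrl.close_job())"
```

```text
the job is handed in; nothing more can be done
None
```

The kit tray is packed in the order asked (pipe, tap upright, bolt, big nut), the batten and small nut were left where they lay, and the job was handed in at about 44 s of the 112 s allowed.

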